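Hold the amber cell in the light path

TASK

Lift the black beam guard off the light-path fixture and drape it over the horizontal rail, legs either side of the bar, clear of the posts, and let it hang there freely. Then take the amber cell from the rack, gripping it by its two frosted white faces only (never its clear coloured windows), and hold it upright in the light path, centred in the gap between the two heads and square to the beam so that the beam passes in through one clear window and out through the other, touching nothing else. The job finishes while you are still holding the cell there, still; leave the blue and green cells and the sample box where they are.

Things in the scene. Friction and masses are not known exactly. Their poses are not given: they have to be found in the camera images.
- fixture: Light-path fixture, fixed: aluminium deck 80 (x) x 150 (y) x 8 mm with two heads, 44 x 28 mm, standing on it to 80 mm above the bench (black emitter at -y, grey detector at +y). Lens barrels leave a clear gap of 76 mm between them, along y, centred on the origin. The beam runs along the fixture's y axis, 60 mm above the bench. Origin: centre of the deck's underside, on the bench; z up.
- beam_mid (a point): Middle of the light beam: halfway between the lenses, 60 mm above the bench; axes as the fixture's (y along the beam).
- guard: Beam guard, loose, about 90 g: black inverted U that stands on the deck (8 mm above the bench) in the gap, covering both lenses. Two legs 40 (x) x 3 x 80 (z) mm at y = +-16.5 mm, so 30 mm free between them, open toward +-x; web 3 mm thick on top; on the web a red tab 34 (x) x 10 (y) x 24 (z) mm. Origin: centre between the feet; z up.
- guard_saddle (a point): Centre of the guard's web underside, 80 mm above the feet: this comes to rest on the bar. Axes as the guard's: the bar must run along its x.
- guard_tab (a point): Middle of the red tab, 95 mm above the feet; tab is 10 mm thick along the guard's y, its top is 12 mm higher, the web's top 12 mm lower.
- rail: Parking rail, fixed: a steel bar, 12 mm thick, along the rail's y axis, its axis 100 mm above the bench, between two posts (16 mm thick, 108 mm tall) at y = +-70 mm on a dark foot plate 40 x 170 x 8 mm. Origin: centre of the foot's underside.
- rail_mid (a point): Middle of the bar, on its axis, 100 mm above the bench; y along the bar. Bar radius 6 mm.
- rack: Grey rack, fixed, 48 (x) x 140 (y) x 20 (z) mm, with three pockets along its y at -42, 0 and +42 mm, each 17 x 27 mm, 14 mm deep; one cell stands in each, in any order. Origin: centre of the underside.
- cell_amber: Amber cell, loose, about 40 g: upright solid glass cell, 14 (x) x 24 (y) x 50 (z) mm. Its two frosted white faces look along its +-x, 14 mm apart and 22 mm wide: grip these. The amber clear windows look along +-y. Both kinds of face run the full height. Origin: centre of its underside; stands on the pocket floor, 6 mm above the bench.
- cell_centre (a point): Middle of the amber cell, 25 mm above its underside, axes as the cell's.
- windows_amber: The two clear amber windows of the amber cell (at y = +-11 to 12 mm from its middle, standing 0.8 mm proud of the edges of the frosted faces), never to be touched by the fingers. Origin and axes as the cell's.
- cell_blue: Blue cell, same size, in another pocket of the rack; leave alone.
- cell_green: Green cell, same size, in another pocket of the rack; leave alone.
- sample_box: Open grey sample box with six light chips, 52 x 68 x 18 mm, on the bench behind the work; leave alone. Origin: centre of the underside.
There are look-alikes about, which are no part of the job. Several things have the shape of the guard; the one meant has the colours described above.

How it is judged:
On the way:
1. the beam guard hangs freely from the rail's bar, released and at rest (contact force between guard and rail above 0.2 N and contact force between the fingers and guard below 0.05 N and distance between guard_saddle and rail_mid below 0.042 m and z of guard_saddle in the frame of rail_mid between -0.004 and 0.016 m and angle between guard's own z axis and vertical below 0.26 rad and linear speed of guard below 0.03 m/s), for 0.3 s.
At the end, for the whole second after the job is handed in: Guard hangs released and still on the bar within 42 mm of its middle, tilt < 15 deg. Amber cell held still by its frosted faces, upright within 7 deg, windows square to the beam within 8 deg, its middle within 4 mm of the beam sideways, 12 mm along it, 17 mm in height, not touching the fixture (all of step 1 and x of cell_centre in the frame of fixture between -0.004 and 0.004 m and y of cell_centre in the frame of fixture between -0.012 and 0.012 m and z of cell_centre in the frame of beam_mid between -0.017 and 0.017 m and angle between the y axis of cell_amber and the y axis of fixture, either way round below 0.14 rad and angle between cell_amber's own z axis and vertical below 0.12 rad and contact force between the fingers and cell_amber above 1 N and contact force between cell_amber and fixture below 0.05 N and contact force between the fingers and windows_amber below 0.2 N and linear speed of cell_amber below 0.02 m/s); the arm keeps its last pose, push and grip.
It fails at once if the fingers press on a clear window of the amber cell (contact force between the fingers and windows_amber above 0.5 N).
It fails at once if the blue cell, the green cell or the sample box is disturbed (moved 20 mm) (distance of any of cell_blue, cell_green, sample_box from where it was at the start of the episode above 0.02 m).
It also fails if it takes over 48 s, if anything falls off the work surface, if the arm or the gripper's body presses on something with over 40 N, if the wrist force passes 120 N, or if a joint passes its speed limit or range.

ROBOT

A 7-joint arm with a two-finger parallel gripper is mounted at the origin on a cart in front of the work surface, level with it; the furniture and walls round the work are solid. World frame = base frame: x ahead of the robot, y to its left, z up, the work surface at z = 0. Lengths are in m, angles in rad, forces in N, time in s.
With the tool pointing down it reaches from about 0.425 to 0.925 m from the base axis. Payload 6.8 kg.
Tool frame: the origin (TCP) lies midway between the tips of the shut fingers; the grasp point (between the pads) lies 19 mm behind it; z points along the fingers, y is the line along which they close (so a half turn about z gives the same grasp; the last joint's range is limited). The gripper opens to 85 mm and grips with 20 to 120 N. Pads are 22 mm wide; open, the fingers measure 114 mm over their backs; the gripper's body (76 mm by 85 mm) begins 54 mm behind the grasp point. The pads swing forward as they close: fully open they stand 13 mm farther back than shut.
Start: joints at [1.236, 0.477, 0.022, 1.555, -0.011, 1.109, -0.083], TCP at [0.152, -0.658, 0.231] pointing down, gripper open.
Joint ranges: [-2.96, 2.96], [-0.34, 2.1], [-1.41, 1.46], [0.24, 2.44], [-1.37, 4.51], [0.17, 1.92], [-2.96, 2.96]. Speed limits (rad/s): [2.39, 2.39, 3.14, 3.14, 3.14, 3.14, 3.14].

INTERFACE

Orientations are given as a unit quaternion [w, x, y, z].
In Python, from station import * gives the robot as it stands.
- The arm moves only by the shell command python3 -m creep 'ROWS' [FORCE]. ROWS is JSON, a list of rows, each a list of 7 numbers: the gripper command: -1 is shut, 1 is fully open, values between are in proportion, then the shift along the world's x, y, z in mm, then the turn, a rotation vector about the world's x, y, z in rad. A call has 1 to 5 rows; each row shifts and turns the commanded pose from where the row before left it; what a row does not reach is not made up. A row lasts 1/8 s, in which the tool goes at most 62.5 mm and 10.7 degrees, less where a joint would pass 70% of its speed; a pose out of reach is approached as far as the arm can. A call is refused whole if a number of a shift passes 62.5 or a number of a turn 0.188, either way. A call with a gripper value outside its range is refused whole. The fingers move at their own pace and stop on an object; FORCE is the grip in N (left out, the last holds). Time passes only in rows, so rows that do not move let the fingers close. It gives the time, the measured TCP pose, the force, the opening and the grip force at its end, in the units of the state.
- get_obs(): the state, without advancing time (a new reading comes with each control period).
- read_camera(name): name is "side" or "top" or "wrist"; returns (picture, depth): 420x560x3 uint8, red, green, blue; 420x560 float32, m along the optical axis (not along the pixel's ray), 0 where there is no reading.
- camera_params(name): a dict with "intrinsics" (3x3 intrinsics, pixels), "k1" (the pictures are not rectified: a ray, as slopes to the right and down, at radius r is drawn at 1 + k1 r^2 times it, then the intrinsics apply), "cam_to_world" (4x4, takes a point from camera to world coordinates); the wrist camera has in their place "mount" (4x4, takes a point from camera to tool coordinates, whose origin is the TCP and whose axes are the flange's). Camera axes: x right, y up, looking along -z (the intrinsics and any distortion apply to the point x, -y, -z); pixel columns grow to the right and rows downward; lengths in m; the calibration is good to about 2 mm. A picture is of the moment at which its call begins: read the wrist's pose just before it. camera_params takes no time and is no camera call.
- hand_in(): hands the job in; it is judged then, once.
The state is a dict: "t": time; "q": joint angles; "joint_vel": joint speeds; "joint_torque": joint torques, N m; "eef_pos": TCP position; "tool_rot": TCP orientation; "contact_force": force on the tool from outside, world axes, zero at the start; "torque": the same for the moment, N m; "gripper_width": opening from 0.0 (shut) to 1.0 (fully open); "grasp_force": force on a finger pad.
Only numpy, scipy, OpenCV 4.12 (cv2) and the standard library are available. Lean on these libraries where they do the work, as an engineer would, in place of code of your own. Each camera call takes 0.05 s, during which the arm holds its last target. There are 200 camera calls.

## Working session

There is one attempt and no reset: what is moved stays moved. The work goes in short steps, Python scripts to look and compute and a shell command to move; the robot and the scene stay as the last step left them, time stands still between calls to the robot, and variables do not carry over. Pictures are saved under pics/ and viewed, at most 13 in all, crops included, and the job is handed in when it is done.

```bash
ls; mkdir -p pics
cat > h.py <<'E'
from station import *
import numpy as np, cv2
from scipy.spatial.transform import Rotation as R
def cam(name):
    o=get_obs(); im,d=read_camera(name); p=camera_params(name)
    if 'cam_to_world' in p: T=np.array(p['cam_to_world'])
    else:
        q=o['tool_rot']; W=np.eye(4); W[:3,:3]=R.from_quat([q[1],q[2],q[3],q[0]]).as_matrix(); W[:3,3]=o['eef_pos']; T=W@np.array(p['mount'])
    return im,d,np.array(p['intrinsics']),p['k1'],T
def rays(uv,K,k1):
    uv=np.asarray(uv,float).reshape(-1,2)
    s=np.c_[(uv[:,0]-K[0,2])/K[0,0],(uv[:,1]-K[1,2])/K[1,1]]; u=s.copy()
    for _ in range(20): u=s/(1+k1*(u**2).sum(1,keepdims=True))
    return np.c_[u[:,0],-u[:,1],-np.ones(len(u))]
def onplane(uv,z,K,k1,T):
    r=rays(uv,K,k1)@T[:3,:3].T; c=T[:3,3]
    return c+r*((z-c[2])/r[:,2])[:,None]
def cloud(d,K,k1,T):
    h,w=d.shape; g=np.stack(np.meshgrid(np.arange(w),np.arange(h)),-1).reshape(-1,2)
    P=(rays(g,K,k1)*d.reshape(-1,1))@T[:3,:3].T+T[:3,3]; P[d.ravel()==0]=np.nan
    return P.reshape(h,w,3)
E
python3 - <<'E'
from h import *
for n in ('side','top'):
    im,d,K,k,T=cam(n); cv2.imwrite(f'pics/{n}0.png',im[...,::-1]); np.savez(f'{n}0.npz',im=im,d=d,K=K,k=k,T=T); print(n,K.tolist(),k,T.round(3).tolist())
print(get_obs())
E
```

```text
pics
side [[494.06751901713113, 0.0, 276.36846244782015], [0.0, 494.06751901713113, 203.80362547926237], [0.0, 0.0, 1.0]] -0.11763432577196405 [[0.979, 0.123, -0.16, 0.347], [-0.202, 0.615, -0.762, -0.913], [0.005, 0.779, 0.627, 0.622], [0.0, 0.0, 0.0, 1.0]]
top [[441.4081396527156, 0.0, 283.3314533219105], [0.0, 441.4081396527156, 213.49394730791153], [0.0, 0.0, 1.0]] -0.051585536002963325 [[-0.017, 0.995, -0.102, 0.414], [-1.0, -0.018, -0.008, -0.283], [-0.01, 0.102, 0.995, 0.938], [0.0, 0.0, 0.0, 1.0]]
{'t': 0.1, 'q': array([ 1.23592654,  0.47775228,  0.02232579,  1.55633449, -0.01149179,
        1.1092982 , -0.08316833]), 'joint_vel': array([ 0.00150396, -0.00307138,  0.00109539, -0.00271683,  0.00108628,
        0.00026155,  0.00035662]), 'joint_torque': array([ 3.29232775e-03, -5.97761679e+01,  1.61334481e+00, -2.81951702e+01,
        1.28175478e-02,  5.19432651e-03, -7.26283417e-06]), 'eef_pos': array([ 0.15164023, -0.65720527,  0.23040688]), 'tool_rot': array([-8.17731050e-04,  9.93580140e-01,  1.13127419e-01, -1.54335029e-04]), 'contact_force': array([-0.29096571,  0.12682546,  0.62307245]), 'torque': array([ 0.02515588, -0.01543344, -0.03342313]), 'grasp_force': 0.0, 'gripper_width': 1.0008065179673817}
```

View pics/top0.png

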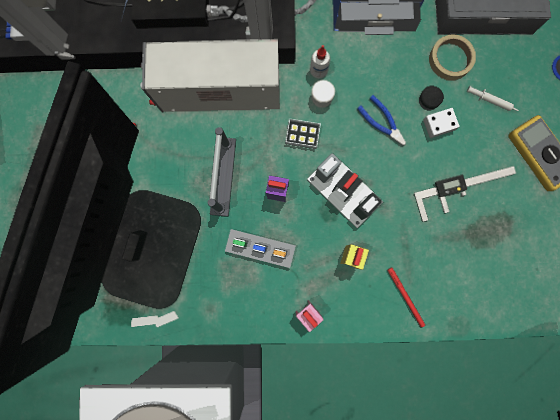

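View pics/side0.png

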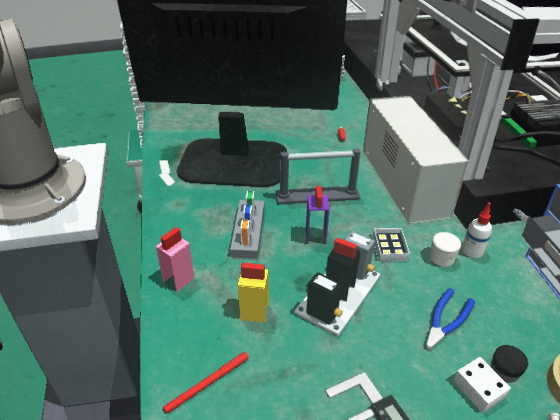

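```bash
cat > m.py <<'E'
from h import *
z=np.load('top0.npz'); im,d,K,k,T=[z[x] for x in('im','d','K','k','T')]; k=float(k)
C=cloud(d,K,k,T); hsv=cv2.cvtColor(im,cv2.COLOR_RGB2HSV); H,S,V=[hsv[...,i].astype(int) for i in range(3)]
Z=C[...,2]
def rect(m,zz,name):
    n,l,st,ce=cv2.connectedComponentsWithStats(m.astype(np.uint8))
    for i in range(1,n):
        if st[i,4]<25: continue
        v,u=np.where(l==i); P=onplane(np.c_[u,v],zz,K,k,T)[:,:2]
        (c,wh,a)=cv2.minAreaRect((P*1000).astype(np.float32))
        print(name,'px',ce[i].round(1),'A',st[i,4],'c',np.round(c,1),'wh',np.round(wh,1),'ang',round(a,1),'z',np.nanmedian(Z[l==i]).round(4), 'mean',(P.mean(0)*1000).round(1))
def box(u0,v0,u1,v1):
    b=np.zeros(im.shape[:2],bool); b[v0:v1,u0:u1]=1; return b
F=box(300,140,395,240)
red=((H<8)|(H>172))&(S>140)&(V>90)
rect(red&F&(Z>.107),.115,'tab')
rect(F&(Z>.075)&(Z<.087),.08,'heads')
rect(F&(Z>.083)&(Z<.105),.091,'web')
rect(F&(Z>.004)&(Z<.014)&(S<60),.008,'deck')
B=box(195,115,245,225)
rect(B&(Z>.085),.104,'bar+posts'); rect(B&(Z>.102),.107,'posts')
rect(B&(Z>.004)&(Z<.015)&(S<90),.008,'foot')
Rk=box(215,220,305,275)
rect(Rk&(Z>.014)&(Z<.027)|Rk&(Z>.03),.02,'rack')
rect(Rk&(Z>.045),.056,'cells')
big=np.concatenate([cv2.resize(im[140:240,300:400],(400,400),interpolation=2),cv2.resize(im[215:280,215:310],(585,400),interpolation=2)[:, :400]],1)
cv2.imwrite('pics/crop1.png',big[...,::-1])
E
python3 m.py
```

```text
tab px [350.5 180.6] A 88 c [ 558.7 -404.7] wh [ 9.4 33. ] ang 50.1 z 0.1153 mean [ 558.6 -404.6]
heads px [328.7 164.8] A 306 c [ 597.  -367.5] wh [26.7 44. ] ang 44.1 z 0.0808 mean [ 597.3 -367.8]
heads px [369.8 204.2] A 326 c [ 517.3 -446. ] wh [27.6 43.7] ang 43.5 z 0.0807 mean [ 517.2 -446.2]
web px [348.5 183.2] A 290 c [ 558.4 -404.7] wh [35.9 41.1] ang 49.5 z 0.0913 mean [ 557.8 -404.2]
deck px [308.7 142.2] A 72 c [ 662.4 -331.7] wh [34.5 11.1] ang 88.9 z 0.0089 mean [ 662.9 -333.2]
deck px [341.5 194. ] A 1351 c [ 557.8 -406.6] wh [149.   80.2] ang 44.4 z 0.0085 mean [ 549.1 -400.2]
bar+posts px [215.5 167. ] A 538 c [ 592.9 -148.5] wh [ 18.5 157.4] ang 84.5 z 0.1057 mean [ 592.3 -147.3]
posts px [215.2 166.8] A 485 c [ 593.3 -147. ] wh [ 14.4 155.2] ang 84.5 z 0.1059 mean [ 592.2 -147.3]
foot px [224.8 177.7] A 1002 c [ 593.1 -148. ] wh [ 39.9 169.9] ang 83.4 z 0.0086 mean [ 589.  -151.7]
foot px [197.1 217.1] A 84 c [509.6 -93.2] wh [38.7 10.7] ang 0.2 z 0.0105 mean [505.2 -92.4]
rack px [259.8 248. ] A 1486 c [ 437.2 -225.8] wh [139.8  48. ] ang 74.7 z 0.0209 mean [ 437.2 -225.7]
cells px [238.7 242.4] A 85 c [ 448. -186.] wh [24.8 13.5] ang 75.0 z 0.0551 mean [ 448.2 -185.9]
cells px [259.  247.7] A 81 c [ 437.1 -226.1] wh [24.2 13. ] ang 75.1 z 0.0553 mean [ 436.9 -226.4]
cells px [279.3 252.8] A 81 c [ 426.  -266.5] wh [23.7 13.5] ang 75.0 z 0.0555 mean [ 425.9 -266.7]
```

View pics/crop1.png

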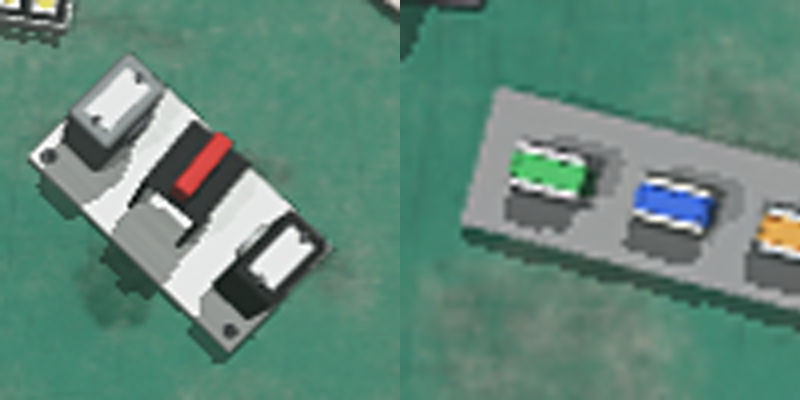

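The top view shows four guard-shaped things. The one at (350,181) is black with a red tab and stands between the two heads, so it fits the description. The purple one (277,188), yellow one (355,257) and pink one (310,317) stand on the bench and are the wrong colour. The enlarged crop confirms the black one. The amber cell is at (279,253), with its white faces towards ±rack x.

```bash
python3 - <<'E'
from h import *
for n in('side','top'):
    z=np.load(n+'0.npz'); C=cloud(z['d'],z['K'],float(z['k']),z['T']).reshape(-1,3)
    for y0 in np.arange(-.16,.2,.04):
        for x0 in np.arange(.3,.9,.1):
            m=(C[:,0]>x0)&(C[:,0]<x0+.1)&(C[:,1]>y0)&(C[:,1]<y0+.04)&(C[:,2]>.03)
            if m.sum()>20: print(n,f'x{x0:.2f} y{y0:.2f}',C[m,2].min().round(2),C[m,2].max().round(2),end=' | ')
E
python3 -m creep '[[-0.1,45,28,0,0,0,-0.185],[-0.1,45,28,0,0,0,-0.185],[-0.1,45,28,0,0,0,-0.185],[-0.1,45,28,0,0,0,-0.185],[-0.1,45,28,0,0,0,-0.185]]' 60
python3 -m creep '[[-0.1,45,28,0,0,0,0],[-0.1,45,28,0,0,0,0],[-0.1,45,28,0,0,0,0],[-0.1,45,28,0,0,0,0],[-0.1,0,0,0,0,0,0]]'
```

```text
side x0.50 y-0.16 0.03 0.11 | side x0.60 y-0.16 0.03 0.11 | side x0.70 y-0.16 0.03 0.14 | side x0.80 y-0.16 0.08 0.39 | side x0.90 y-0.16 0.08 0.12 | side x0.70 y-0.12 0.03 0.14 | side x0.80 y-0.12 0.08 0.38 | side x0.90 y-0.12 0.12 0.12 | side x0.70 y-0.08 0.03 0.14 | side x0.80 y-0.08 0.08 0.36 | side x0.90 y-0.08 0.12 0.36 | side x0.40 y-0.04 0.07 0.34 | side x0.50 y-0.04 0.15 0.36 | side x0.60 y-0.04 0.11 0.36 | side x0.70 y-0.04 0.03 0.14 | side x0.80 y-0.04 0.08 0.35 | side x0.90 y-0.04 0.12 0.2 | side x0.30 y0.00 0.16 0.34 | side x0.40 y0.00 0.03 0.35 | side x0.50 y0.00 0.11 0.35 | side x0.60 y0.00 0.11 0.26 | side x0.80 y0.00 0.08 0.34 | side x0.90 y0.00 0.08 0.2 | side x0.30 y0.04 0.11 0.35 | side x0.40 y0.04 0.11 0.35 | side x0.50 y0.04 0.11 0.14 | side x0.80 y0.04 0.08 0.33 | side x0.90 y0.04 0.08 0.2 | side x0.30 y0.08 0.11 0.34 | side x0.80 y0.08 0.07 0.31 | side x0.90 y0.08 0.08 0.2 | side x0.80 y0.12 0.05 0.3 | side x0.90 y0.12 0.08 0.2 | side x0.80 y0.16 0.03 0.3 | side x0.90 y0.16 0.08 0.2 | top x0.50 y-0.16 0.03 0.11 | top x0.60 y-0.16 0.03 0.11 | top x0.70 y-0.16 0
[... 492 characters left out ...]
2 0.42 | top x0.60 y0.00 0.11 0.42 | top x0.80 y0.00 0.03 0.13 | top x0.90 y0.00 0.08 0.13 | top x0.30 y0.04 0.15 0.41 | top x0.40 y0.04 0.15 0.42 | top x0.80 y0.04 0.03 0.09 | top x0.90 y0.04 0.08 0.11 | top x0.30 y0.08 0.12 0.35 | top x0.80 y0.08 0.03 0.09 | top x0.90 y0.08 0.08 0.11 | top x0.80 y0.12 0.03 0.25 | top x0.90 y0.12 0.08 0.11 | top x0.80 y0.16 0.03 0.29 | top x0.90 y0.16 0.08 0.12 | t: 0.72
eef_pos: [0.3779, -0.5165, 0.2309]
tool_rot: [-0.0, 0.939, -0.345, -0.0]
contact_force: [0.3, -0.5, 0.4]
gripper_width: 0.449
grasp_force: 0.0
t: 1.35
eef_pos: [0.5617, -0.4, 0.2302]
tool_rot: [-0.002, 0.941, -0.338, 0.0]
contact_force: [-0.3, 0.1, -0.3]
gripper_width: 0.45
grasp_force: 0.0
```

```bash
cat > w.py <<'E'
from h import *
def wrist(save=None):
    im,d,K,k,T=cam('wrist'); o=get_obs()
    if save: cv2.imwrite(save,im[...,::-1])
    hsv=cv2.cvtColor(im,cv2.COLOR_RGB2HSV).astype(int); C=cloud(d,K,k,T)
    q=o['tool_rot']; Rm=R.from_quat([q[1],q[2],q[3],q[0]]).as_matrix()
    print('tcp',(o['eef_pos']*1000).round(1),'tool y ang',np.degrees(np.arctan2(Rm[1,1],Rm[0,1])).round(2),'tilt',Rm[:,2].round(4))
    return im,hsv,C,K,k,T
def rect(m,zz,C,K,k,T,name,amin=100):
    n,l,st,ce=cv2.connectedComponentsWithStats(m.astype(np.uint8))
    for i in range(1,n):
        if st[i,4]<amin: continue
        v,u=np.where(l==i); P=onplane(np.c_[u,v],zz,K,k,T)[:,:2]
        c,wh,a=cv2.minAreaRect((P*1000).astype(np.float32))
        print(name,'px',ce[i].round(0),'A',st[i,4],'c',np.round(c,1),'wh',np.round(wh,1),'ang',round(a,1),'z',np.nanmedian(C[...,2][l==i]).round(4))
E
python3 - <<'E'
from w import *
im,h,C,K,k,T=wrist('pics/w1.png'); Z=C[...,2]
red=((h[...,0]<8)|(h[...,0]>172))&(h[...,1]>130)&(h[...,2]>70)
rect(red&(Z>.105),.115,C,K,k,T,'tab'); rect((Z>.074)&(Z<.086),.08,C,K,k,T,'head'); rect((Z>.087)&(Z<.096),.091,C,K,k,T,'web')
z=np.load('top0.npz'); C=cloud(z['d'],z['K'],float(z['k']),z['T']).reshape(-1,3)
for x in np.arange(.35,.75,.04):
    m=(abs(C[:,0]-x)<.02)&(C[:,2]>.12)&(C[:,1]>-.3)
    if m.any(): P=C[m]; j=P[:,1].argmin(); print(P[j].round(3))
E
```

```text
tcp [ 558.7 -403.   230.3] tool y ang -129.72 tilt [-6.0e-04  1.6e-03 -1.0e+00]
tab px [284. 201.] A 405 c [ 560.4 -407.2] wh [10.  35.3] ang 47.9 z 0.1159
tab px [180. 283.] A 268 c [ 559.9 -272.3] wh [33.5  9.5] ang 79.1 z 0.1078
tab px [377. 294.] A 264 c [ 423.8 -418.4] wh [ 9.9 35.2] ang 71.7 z 0.1078
head px [ 29. 137.] A 1065 c [ 748.2 -238.8] wh [ 59.3 129.2] ang 34.4 z 0.0799
head px [232. 185.] A 1158 c [ 598.3 -370.5] wh [28.2 44.5] ang 44.4 z 0.0813
head px [339. 197.] A 1144 c [ 519.1 -447.8] wh [28.6 44.6] ang 44.6 z 0.0812
head px [186. 267.] A 702 c [ 557.5 -266.3] wh [44.5 39.2] ang 77.9 z 0.0839
head px [ 53. 259.] A 126 c [ 662.8 -160.2] wh [15.3 16. ] ang 87.4 z 0.08
head px [369. 280.] A 729 c [ 417.5 -417.4] wh [36.8 46.4] ang 71.3 z 0.0839
head px [373. 376.] A 114 c [ 295.6 -342.5] wh [10.2 28.7] ang 56.1 z 0.0834
web px [ 26. 138.] A 725 c [ 747.1 -244.8] wh [ 49.  105.8] ang 34.4 z 0.0914
web px [283. 194.] A 1056 c [ 559.3 -406.3] wh [36.1 40.4] ang 48.8 z 0.092
web px [ 45. 264.] A 108 c [ 662.4 -159.7] wh [12.7 15.9] ang 83.5 z 0.0915
web px [186. 272.] A 111 c [ 561.1 -268.5] wh [35.9 12.2] ang 61.5 z 0.0916
[0.369 0.03  0.334]
[0.409 0.017 0.34 ]
[ 0.449 -0.003  0.121]
[ 0.49  -0.007  0.338]
[ 0.529 -0.02   0.337]
[ 0.553 -0.027  0.339]
[ 0.607 -0.022  0.404]
[ 0.649 -0.033  0.398]
[ 0.653 -0.034  0.401]
```

View pics/w1.png

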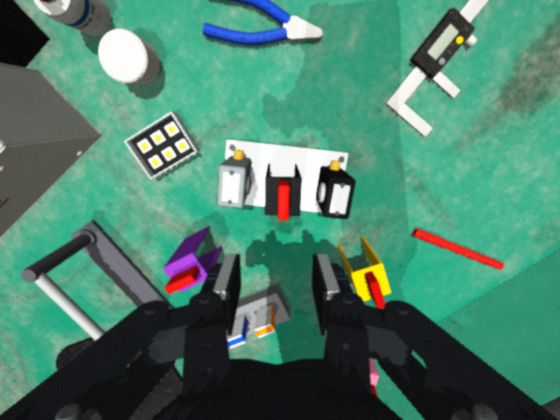

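The wrist view shows the guard's red tab at (284,200) between the grey head (232,185) and the black head (339,197). Its position agrees with the top view to about 2.5 mm, so I'm using the average. Descending now to grip the tab.

```bash
python3 -m creep '[[-0.1,1,-3,-45,0,0,0],[-0.1,0,0,-45,0,0,0],[-0.1,0,0,-30,0,0,0],[-0.1,0,0,-14,0,0,0],[-0.1,0,0,0,0,0,0]]'; python3 -m creep '[[-1,0,0,0,0,0,0],[-1,0,0,0,0,0,0],[-1,0,0,0,0,0,0],[-1,0,0,0,0,0,0]]' 60
```

```text
t: 2.02
eef_pos: [0.5567, -0.4093, 0.0968]
tool_rot: [0.0, 0.939, -0.343, -0.001]
contact_force: [0.3, -0.2, 0.7]
gripper_width: 0.45
grasp_force: 0.0
t: 2.52
eef_pos: [0.5588, -0.4093, 0.0989]
tool_rot: [0.0, 0.94, -0.342, 0.001]
contact_force: [0.3, 1.0, 6.0]
gripper_width: 0.1
grasp_force: 62.7
```

```bash
python3 -m creep '[[-1,0,0,15,0,0,0],[-1,0,0,35,0,0,0],[-1,0,0,40,0,0,0],[-1,0,0,40,0,0,0],[-1,0,0,15,0,0,0]]'; python3 -m creep '[[-1,0,0,0,0,0,0],[-1,0,0,0,0,0,0]]'
python3 - <<'E'
from w import *
im,h,C,K,k,T=wrist(); print(get_obs()['gripper_width'])
im,d,K,k,T=cam('side'); cv2.imwrite('pics/s1.png',im[...,::-1])
E
```

```text
t: 3.15
eef_pos: [0.5586, -0.4094, 0.2457]
tool_rot: [0.0, 0.94, -0.342, 0.002]
contact_force: [-0.1, -0.4, -0.7]
gripper_width: 0.102
grasp_force: 61.8
t: 3.4
eef_pos: [0.5569, -0.4081, 0.2402]
tool_rot: [-0.0, 0.94, -0.342, -0.002]
contact_force: [0.6, 0.8, -1.2]
gripper_width: 0.104
grasp_force: 61.8
tcp [ 556.9 -408.   240. ] tool y ang -130.0 tilt [-0.0032  0.0019 -1.    ]
0.09638262112537344
```

View pics/s1.png

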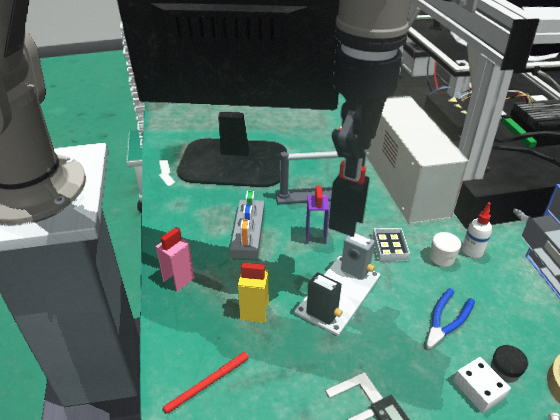

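The guard is held upright in the gripper at about (350,200), well above the heads. Carrying it to the rail.

```bash
python3 -m creep '[[-1,3,30,0,0,0,0.148],[-1,4,34,0,0,0,0.148],[-1,4,34,0,0,0,0.148],[-1,4,34,0,0,0,0.148],[-1,4,34,0,0,0,0]]'; python3 -m creep '[[-1,3,34,0,0,0,0],[-1,3,30,0,0,0,0],[-1,3,29,0,0,0,0],[-1,0,0,0,0,0,0],[-1,0,0,0,0,0,0]]'
python3 - <<'E'
from w import *
im,h,C,K,k,T=wrist(); Z=C[...,2]; print(get_obs()['q'].round(2))
im,d,K,k,T=cam('side'); cv2.imwrite('pics/s2.png',im[...,::-1]); C=cloud(d,K,k,T); h=cv2.cvtColor(im,cv2.COLOR_RGB2HSV).astype(int)
# dark guard pts near tool
e=get_obs()['eef_pos']
m=(abs(C[...,0]-e[0])<.05)&(abs(C[...,1]-e[1])<.05)&(C[...,2]>.12)&(C[...,2]<e[2]-.02)
P=C[m]; print('guard',len(P),P.min(0).round(4),P.max(0).round(4))
# bar pts
m=(abs(C[...,0]-.59)<.06)&(abs(C[...,1]+.148)<.03)&(C[...,2]>.09)&(C[...,2]<.112)&(h[...,1]<90)
P=C[m]; print('bar',len(P)); 
if len(P)>20: print(np.polyfit(P[:,0]-.59,P[:,1],1),np.percentile(P[:,2],[2,50,98]))
E
```

```text
t: 4.12
eef_pos: [0.5763, -0.2415, 0.241]
tool_rot: [-0.0, 0.999, -0.052, -0.001]
contact_force: [0.0, -0.0, -0.8]
gripper_width: 0.102
grasp_force: 61.7
t: 4.75
eef_pos: [0.5853, -0.1506, 0.2416]
tool_rot: [0.0, 0.999, -0.053, -0.001]
contact_force: [0.8, -0.6, -0.9]
gripper_width: 0.101
grasp_force: 61.8
tcp [ 585.3 -151.2  241.7] tool y ang -96.18 tilt [-1.1e-03 -6.0e-04 -1.0e+00]
[ 0.23  0.36 -0.1   1.71  0.04  1.08 -1.57]
guard 869 [ 0.561  -0.1758  0.1501] [ 0.6018 -0.13    0.2218]
bar 383
[-0.10382066 -0.15205178] [0.09694882 0.10430851 0.10815363]
```

View pics/s2.png

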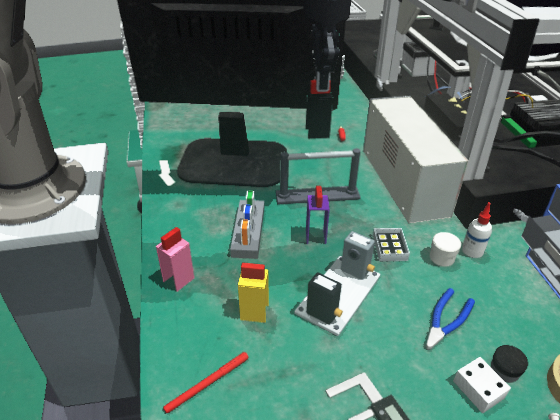

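Guard hangs at (318,115) in the side view, beyond and above the bar (320,155). Checking the relative offset in the same camera before lowering.

Run:
```python
from h import *
im,d,K,k,T=cam('side'); C=cloud(d,K,k,T); h=cv2.cvtColor(im,cv2.COLOR_RGB2HSV).astype(int)
e=get_obs()['eef_pos']; print((e*1000).round(1))
m=(abs(C[...,0]-e[0])<.018)&(abs(C[...,1]-e[1])<.04)&(C[...,2]>.155)&(C[...,2]<.215)&(h[...,2]<80)
P=C[m]; f=np.polyfit(P[:,0]-e[0],P[:,1],1); print('leg front: slope,y',f,'=> centre y',f[1]+.018/np.cos(f[0]),len(P),'x range all', P[:,0].min(),P[:,0].max(), 'y vs z',np.polyfit(P[:,2]-.185,P[:,1],1))
m=(abs(C[...,0]-.59)<.055)&(abs(C[...,1]+.148)<.03)&(C[...,2]>.085)&(C[...,2]<.115)&(h[...,1]<90)
P=C[m]; th=-0.104; n=np.c_[P[:,1]-th*(P[:,0]-e[0]),P[:,2]]
A=np.c_[2*n,np.ones(len(n))]; b=(n**2).sum(1)
# nominal-radius fit of the axis
from scipy.optimize import least_squares
r=least_squares(lambda c:np.hypot(n[:,0]-c[0],n[:,1]-c[1])-.006,[-.148,.1],loss='soft_l1',f_scale=.001); print('bar axis at tool x: y,z',r.x.round(4))
```

```text
[ 585.4 -151.2  242. ]
leg front: slope,y [-0.47541649 -0.16870263] => centre y -0.14845748680727888 574 x range all 0.5674617715477462 0.6022562560714455 y vs z [-0.00406745 -0.1673302 ]
bar axis at tool x: y,z [-0.1479  0.1015]
```

```bash
python3 -m creep '[[-1,0,2,-35,0,0,0],[-1,0,0,-35,0,0,0],[-1,0,0,-30,0,0,0],[-1,0,0,-15,0,0,0],[-1,0,0,-6,0,0,0]]'; python3 -m creep '[[-1,0,0,0,0,0,0],[-1,0,0,0,0,0,0]]'
```

```text
t: 5.52
eef_pos: [0.5856, -0.1483, 0.1208]
tool_rot: [0.0, 0.999, -0.053, -0.0]
contact_force: [-0.6, -0.2, 0.1]
gripper_width: 0.098
grasp_force: 61.8
t: 5.78
eef_pos: [0.5866, -0.1479, 0.1225]
tool_rot: [0.0, 0.999, -0.053, 0.001]
contact_force: [0.9, 0.1, -0.7]
gripper_width: 0.103
grasp_force: 61.8
```

```bash
python3 -m creep '[[-1,0,0,-2,0,0,0],[-1,0,0,-1,0,0,0],[-1,0,0,0,0,0,0]]'; python3 -m creep '[[-1,0,0,-1,0,0,0],[-1,0,0,0,0,0,0]]'; python3 -m creep '[[-1,0,0,-1,0,0,0],[-1,0,0,0,0,0,0]]'
```

```text
t: 6.15
eef_pos: [0.5858, -0.1477, 0.1183]
tool_rot: [0.0, 0.999, -0.053, -0.0]
contact_force: [0.6, 0.6, -0.6]
gripper_width: 0.095
grasp_force: 61.8
t: 6.4
eef_pos: [0.5857, -0.1477, 0.1172]
tool_rot: [-0.0, 0.999, -0.053, -0.0]
contact_force: [0.2, 1.2, -1.1]
gripper_width: 0.102
grasp_force: 61.8
t: 6.65
eef_pos: [0.5859, -0.1478, 0.1167]
tool_rot: [0.0, 0.999, -0.053, 0.0]
contact_force: [-0.6, 0.2, 2.1]
gripper_width: 0.097
grasp_force: 62.3
```

Contact is made, so I'm releasing and backing off.

```bash
python3 -m creep '[[-0.9,0,0,0,0,0,0],[-0.6,0,0,0,0,0,0],[-0.4,0,0,0,0,0,0],[-0.4,0,0,0,0,0,0],[-0.4,0,0,5,0,0,0]]'; python3 -m creep '[[-0.4,0,0,20,0,0,0],[-0.4,0,0,35,0,0,0],[-0.4,0,0,40,0,0,0],[-0.4,0,0,20,0,0,0],[-0.4,0,0,0,0,0,0]]'; python3 -m creep '[[-0.2,-20,-30,0,0,0,0.185],[-0.2,-25,-30,0,0,0,0.185],[-0.2,-30,-30,0,0,0,0.185],[-0.2,-30,-30,0,0,0,0.185],[-0.2,-30,0,0,0,0,0.185]]';  python3 - <<'E'
from h import *
im,d,K,k,T=cam('side'); C=cloud(d,K,k,T); h=cv2.cvtColor(im,cv2.COLOR_RGB2HSV).astype(int)
cv2.imwrite('pics/s3.png',cv2.resize(im[120:260,220:400],(720,560))[...,::-1])
print(get_obs()['eef_pos'].round(4))
E
```

```text
t: 7.28
eef_pos: [0.5854, -0.1477, 0.121]
tool_rot: [-0.0, 0.999, -0.053, -0.0]
contact_force: [0.9, -0.1, 0.4]
gripper_width: 0.299
grasp_force: 0.0
t: 7.9
eef_pos: [0.5869, -0.1479, 0.2383]
tool_rot: [0.0, 0.999, -0.053, 0.002]
contact_force: [0.3, 0.2, -0.8]
gripper_width: 0.298
grasp_force: 0.0
t: 8.52
eef_pos: [0.4484, -0.2702, 0.2348]
tool_rot: [-0.0, 0.917, 0.399, -0.001]
contact_force: [-0.2, 0.6, 0.1]
gripper_width: 0.4
grasp_force: 0.0
[ 0.4446 -0.2693  0.2344]
```

View pics/s3.png

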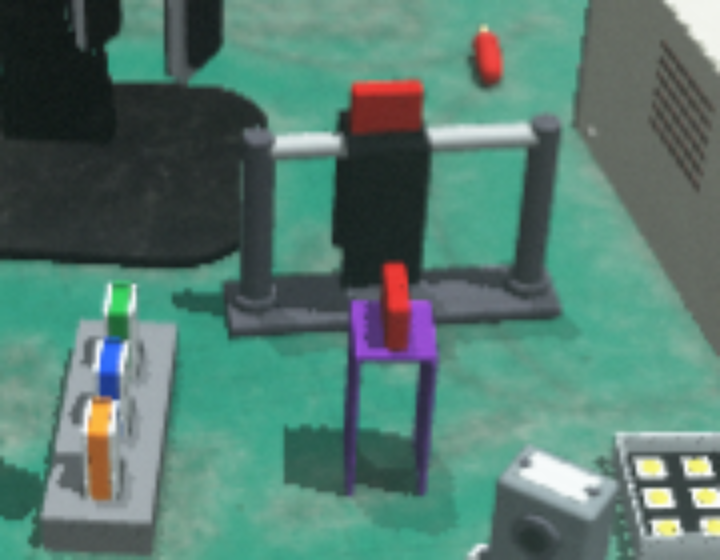

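The guard hangs level on the bar at about (385,190) in the crop, near mid-bar and clear of both posts. The amber cell is in front of the rack at (100,450). Moving above the cell.

```bash
python3 -m creep '[[-0.2,-8,1,-25,0,0,0.163],[-0.2,-5,1,-25,0,0,0.163],[-0.2,-5,0,-25,0,0,0.163],[-0.2,0,0,0,0,0,0],[-0.2,0,0,0,0,0,0]]'
python3 - <<'E'
from w import *
im,h,C,K,k,T=wrist(); Z=C[...,2]; H,S,V=h[...,0],h[...,1],h[...,2]
cv2.imwrite('pics/w2.png',im[...,::-1])
am=(H>8)&(H<25)&(S>120)&(V>80)
rect(am&(Z>.05),.056,C,K,k,T,'amber top'); rect((Z>.045)&(Z<.062),.056,C,K,k,T,'tops')
rect((Z>.016)&(Z<.024),.02,C,K,k,T,'rack',400)
E
```

```text
t: 9.2
eef_pos: [0.4332, -0.2657, 0.1616]
tool_rot: [0.0, 0.795, 0.607, 0.0]
contact_force: [1.2, 0.2, -0.2]
gripper_width: 0.4
grasp_force: 0.0
tcp [ 433.6 -265.9  162.1] tool y ang -15.22 tilt [ 1.3e-03 -5.0e-04 -1.0e+00]
amber top px [269. 209.] A 175 c [ 426.3 -266.5] wh [25.3  8.1] ang 74.6 z 0.0553
amber top px [299. 334.] A 333 c [ 421.1 -404.2] wh [18.8 40.2] ang 69.8 z 0.061
tops px [342.  28.] A 157 c [ 518.4 -143.8] wh [ 9.2 14.9] ang 37.3 z 0.0539
tops px [426.  32.] A 207 c [ 580.4 -162.6] wh [ 4.9 44.8] ang 82.7 z 0.0541
tops px [268. 111.] A 526 c [ 448.3 -186. ] wh [23.6 13.4] ang 74.7 z 0.0559
tops px [393. 170.] A 350 c [ 538.7 -260.9] wh [41.6  7.6] ang 77.1 z 0.0537
tops px [268. 163.] A 463 c [ 437.3 -226.2] wh [24.5 13.4] ang 74.7 z 0.0558
tops px [269. 209.] A 442 c [ 426.6 -265.7] wh [27.1 13.3] ang 74.7 z 0.0557
tops px [454. 252.] A 409 c [ 582.6 -351.9] wh [28.8 18.7] ang 37.9 z 0.0539
tops px [298. 330.] A 407 c [ 423.4 -398.5] wh [15.7 41.2] ang 71.0 z 0.054
rack px [269. 148.] A 5604 c [ 437.7 -226.7] wh [139.8  48.2] ang 74.8 z 0.0212
rack px [528. 187.] A 713 c [ 679.9 -319.6] wh [68.7 55.6] ang 79.7 z 0.0187
```

View pics/w2.png

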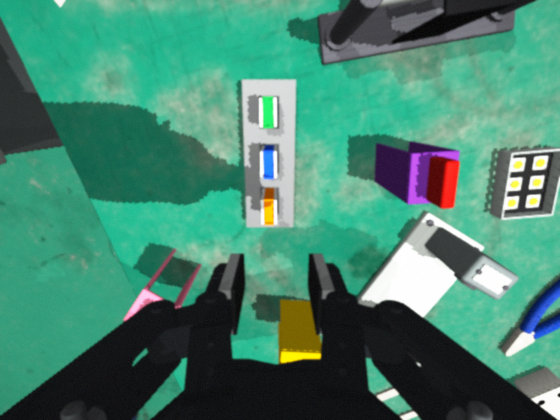

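The wrist view shows the amber cell at (269,205), between the finger lines at x = 240 and 315. Closing in for a finer check.

```bash
python3 -m creep '[[-0.2,-7,-1,-20,0,0,0],[-0.2,0,0,-25,0,0,0],[-0.2,0,0,-20,0,0,0],[-0.2,0,0,0,0,0,0],[-0.2,0,0,0,0,0,0]]'
python3 - <<'E'
from w import *
for i in range(2):
    im,h,C,K,k,T=wrist(); Z=C[...,2]; H,S,V=h[...,0],h[...,1],h[...,2]
    b=np.zeros(Z.shape,bool); b[:300,200:350]=1
    rect(b&(Z>.045)&(Z<.062),.056,C,K,k,T,'tops')
    rect(b&(Z>.016)&(Z<.024),.02,C,K,k,T,'rack',400)
print(np.mean([get_obs()['eef_pos'] for _ in range(3)],0))
E
```

```text
t: 9.88
eef_pos: [0.4268, -0.2671, 0.0975]
tool_rot: [0.001, 0.794, 0.608, 0.0]
contact_force: [0.3, -0.3, 0.8]
gripper_width: 0.399
grasp_force: 0.0
tcp [ 426.8 -267.1   97.6] tool y ang -15.1 tilt [ 0.002  -0.0012 -1.    ]
tops px [275. 105.] A 1001 c [ 448.4 -186.2] wh [24.  13.9] ang 75.6 z 0.0558
tops px [275. 175.] A 857 c [ 437.7 -226.1] wh [25.1 13.6] ang 74.8 z 0.0558
tops px [275. 234.] A 778 c [ 426.7 -265.5] wh [27.9 13.6] ang 75.4 z 0.0557
rack px [275. 150.] A 9170 c [ 437.6 -226.7] wh [140.4  48.3] ang 74.8 z 0.0212
tcp [ 426.7 -267.1   97.5] tool y ang -15.1 tilt [ 0.002  -0.0011 -1.    ]
tops px [275. 105.] A 1000 c [ 448.6 -186. ] wh [23.4 13.9] ang 74.9 z 0.0559
tops px [275. 174.] A 855 c [ 437.6 -226.2] wh [25.2 13.8] ang 75.5 z 0.0558
tops px [275. 234.] A 784 c [ 426.7 -265.6] wh [27.9 13.7] ang 75.4 z 0.0557
rack px [275. 150.] A 9178 c [ 437.5 -226.7] wh [140.5  48.3] ang 74.8 z 0.0212
[ 0.42672423 -0.26712113  0.09750231]
```

Run:
```python
from w import *
im,h,C,K,k,T=wrist(); Z=C[...,2]
b=np.zeros(Z.shape,bool); b[:300,200:350]=1
rect(b&(Z>.0542)&(Z<.059),.056,C,K,k,T,'tops')
print(T[:3,3].round(3)); P=C[215:260,275]; print(np.c_[np.arange(215,260),P.round(4),im[215:260,275]][::2])
```

```text
tcp [ 426.6 -267.1   97.4] tool y ang -15.09 tilt [ 0.0017 -0.001  -1.    ]
tops px [276. 105.] A 945 c [ 448.6 -186. ] wh [23.4 13.8] ang 74.9 z 0.0559
tops px [275. 175.] A 793 c [ 437.6 -226.5] wh [24.5 13.6] ang 74.9 z 0.056
tops px [275. 236.] A 657 c [ 426.3 -266.9] wh [25.1 13.6] ang 75.4 z 0.0559
[ 0.447 -0.19   0.241]
[[ 2.150e+02  4.294e-01 -2.557e-01  4.510e-02  1.450e+02  6.800e+01
   0.000e+00]
 [ 2.170e+02  4.295e-01 -2.553e-01  5.070e-02  1.470e+02  7.100e+01
   0.000e+00]
 [ 2.190e+02  4.295e-01 -2.553e-01  5.470e-02  1.520e+02  7.200e+01
   2.000e+00]
 [ 2.210e+02  4.293e-01 -2.558e-01  5.710e-02  2.420e+02  1.540e+02
   0.000e+00]
 [ 2.230e+02  4.288e-01 -2.580e-01  5.490e-02  2.520e+02  1.760e+02
   0.000e+00]
 [ 2.250e+02  4.285e-01 -2.589e-01  5.620e-02  2.340e+02  1.220e+02
   0.000e+00]
 [ 2.270e+02  4.281e-01 -2.605e-01  5.560e-02  2.320e+02  1.190e+02
   0.000e+00]
 [ 2.290e+02  4.277e-01 -2.619e-01  5.550e-02  2.320e+02  1.190e+02
   0.000e+00]
 [ 2.310e+02  4.273e-01 -2.634e-01  5.520e-02  2.330e+02  1.210e+02
   0.000e+00]
 [ 2.330e+02  4.270e-01 -2.645e-0
[... 415 characters left out ...]
460e-02  2.340e+02  1.230e+02
   0.000e+00]
 [ 2.450e+02  4.247e-01 -2.730e-01  5.630e-02  2.510e+02  1.690e+02
   0.000e+00]
 [ 2.470e+02  4.241e-01 -2.751e-01  5.490e-02  2.550e+02  2.100e+02
   0.000e+00]
 [ 2.490e+02  4.238e-01 -2.763e-01  5.540e-02  2.510e+02  1.700e+02
   0.000e+00]
 [ 2.510e+02  4.235e-01 -2.773e-01  5.650e-02  2.270e+02  1.320e+02
   0.000e+00]
 [ 2.530e+02  4.232e-01 -2.785e-01  5.700e-02  2.520e+02  2.020e+02
   3.900e+01]
 [ 2.550e+02  4.154e-01 -3.074e-01  6.000e-04  1.210e+02  1.730e+02
   1.300e+02]
 [ 2.570e+02        nan        nan        nan  6.700e+01  1.650e+02
   1.290e+02]
 [ 2.590e+02  4.143e-01 -3.112e-01  6.000e-04  5.200e+01  1.610e+02
   1.260e+02]]
```

```bash
python3 -m creep '[[-0.2,0,0,-22,0,0,0],[-0.2,0,0,-22,0,0,0],[-0.2,0,0,-18,0,0,0],[-0.2,0,0,-10,0,0,0],[-0.2,0,0,0,0,0,0]]' 30;python3 -m creep '[[-0.2,0,0,0,0,0,0],[-0.2,0,0,0,0,0,0]]'
python3 - <<'E'
from w import *
o=get_obs(); print(o['eef_pos'].round(4),o['contact_force'].round(1))
im,h,C,K,k,T=wrist(); cv2.imwrite('pics/w3.png',cv2.resize(im[120:330,180:380],(600,630)[:2])[:600][...,::-1])
E
```

```text
t: 10.65
eef_pos: [0.4257, -0.2667, 0.0242]
tool_rot: [-0.0, 0.794, 0.608, -0.0]
contact_force: [0.3, -0.3, 0.9]
gripper_width: 0.397
grasp_force: 0.0
t: 10.9
eef_pos: [0.4262, -0.267, 0.025]
tool_rot: [0.001, 0.794, 0.608, 0.0]
contact_force: [0.3, 0.9, 1.2]
gripper_width: 0.399
grasp_force: 0.0
[ 0.4262 -0.267   0.025 ] [0.3 0.9 1.2]
tcp [ 426.2 -267.    24.9] tool y ang -15.07 tilt [ 1.e-03 -6.e-04 -1.e+00]
```

View pics/w3.png

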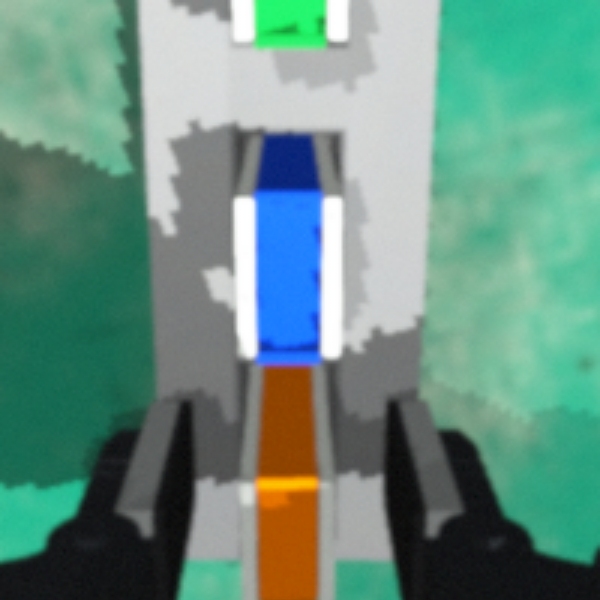

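The pads stand either side of the amber cell's white faces, and the window faces along the rack, away from the pads. Closing.

```bash
python3 -m creep '[[-0.5,0,0,0,0,0,0],[-0.8,0,0,0,0,0,0],[-1,0,0,0,0,0,0],[-1,0,0,0,0,0,0],[-1,0,0,0,0,0,0]]' 30; python3 -m creep '[[-1,0,0,5,0,0,0],[-1,0,0,15,0,0,0],[-1,0,0,30,0,0,0],[-1,0,0,30,0,0,0],[-1,0,0,30,0,0,0]]'; python3 -m creep '[[-1,0,0,0,0,0,0],[-1,0,0,0,0,0,0]]'
```

```text
t: 11.58
eef_pos: [0.4259, -0.2668, 0.0246]
tool_rot: [0.0, 0.794, 0.608, 0.0]
contact_force: [-0.7, 0.6, 5.2]
gripper_width: 0.159
grasp_force: 31.9
t: 12.2
eef_pos: [0.4258, -0.2667, 0.1361]
tool_rot: [0.0, 0.794, 0.608, 0.0]
contact_force: [1.1, 0.0, 0.0]
gripper_width: 0.156
grasp_force: 31.1
t: 12.45
eef_pos: [0.4254, -0.2666, 0.1343]
tool_rot: [-0.0, 0.794, 0.608, -0.0]
contact_force: [-0.6, 0.1, -0.3]
gripper_width: 0.159
grasp_force: 31.1
```

```bash
python3 -m creep '[[-1,22,-24,0,0,0,-0.176],[-1,28,-30,0,0,0,-0.176],[-1,30,-32,0,0,0,-0.176],[-1,30,-32,0,0,0,0],[-1,22,-22,0,0,0,0]]'; python3 -m creep '[[-1,0,0,0,0,0,0],[-1,0,0,0,0,0,0],[-1,0,0,0,0,0,0]]'
python3 - <<'E'
from w import *
im,h,C,K,k,T=wrist(); Z=C[...,2]; cv2.imwrite('pics/w4.png',im[...,::-1])
b=np.zeros(Z.shape,bool); b[:400,60:500]=1
rect(b&(Z>.076)&(Z<.086),.08,C,K,k,T,'heads',300)
rect(b&(Z>.004)&(Z<.013)&(h[...,1]<60),.008,C,K,k,T,'deck',300)
E
```

```text
t: 13.08
eef_pos: [0.558, -0.4076, 0.1323]
tool_rot: [-0.001, 0.925, 0.38, -0.001]
contact_force: [-0.2, -0.5, -0.1]
gripper_width: 0.159
grasp_force: 31.1
t: 13.45
eef_pos: [0.557, -0.4057, 0.1338]
tool_rot: [-0.001, 0.925, 0.38, -0.0]
contact_force: [0.4, 0.1, -0.5]
gripper_width: 0.161
grasp_force: 31.1
tcp [ 557.1 -405.9  134.2] tool y ang -45.3 tilt [-8.e-04  6.e-04 -1.e+00]
heads px [122.  76.] A 2608 c [ 557.4 -265.1] wh [42.3 38.7] ang 78.4 z 0.084
heads px [280. 151.] A 2767 c [ 598.7 -368.7] wh [27.4 43.7] ang 44.7 z 0.0814
deck px [314.  29.] A 3685 c [ 684.4 -320.4] wh [65.9 48.9] ang 79.7 z 0.0093
deck px [278. 196.] A 7777 c [ 561.5 -405.2] wh [141.5  79.7] ang 44.3 z 0.0091
deck px [ 87. 175.] A 517 c [ 452.  -263.5] wh [76.8  7. ] ang 74.5 z 0.0084
deck px [451. 204.] A 751 c [ 673.4 -528.7] wh [42.7 25.2] ang 54.4 z 0.0118
deck px [ 70. 200.] A 322 c [ 420.3 -264.8] wh [26.8 12.4] ang 74.8 z 0.0075
deck px [453. 344.] A 911 c [ 579.1 -662. ] wh [ 15.5 170.1] ang 9.8 z 0.0085
```

View pics/w4.png

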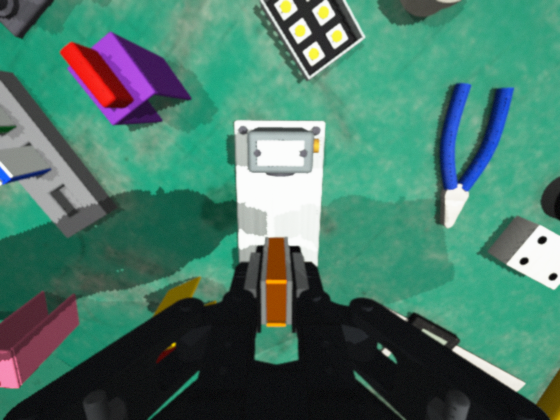

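The wrist view shows the cell held upright at (277,280) over the deck, with the grey head at (280,151). The wrist and top views put the fixture's centre line about 2 mm from the tool, so I'm correcting that while lowering.

```bash
python3 -m creep '[[-1,1.4,-1.4,-20,0,0,0],[-1,0,0,-20,0,0,0],[-1,0,0,-18,0,0,0],[-1,0,0,-14,0,0,0],[-1,0,0,-7,0,0,0]]'; python3 -m creep '[[-1,0,0,0,0,0,0],[-1,0,0,0,0,0,0],[-1,0,0,0,0,0,0]]'
python3 - <<'E'
from w import *
ex=np.array([.701,-.713]);ey=np.array([.713,.701])
for n in('wrist','top','side'):
    im,d,K,k,T=cam(n); C=cloud(d,K,k,T); Z=C[...,2]; h=cv2.cvtColor(im,cv2.COLOR_RGB2HSV).astype(int)
    am=(h[...,0]>8)&(h[...,0]<25)&(h[...,1]>150)&(h[...,2]>70)
    e=get_obs()['eef_pos']; near=np.hypot(C[...,0]-e[0],C[...,1]-e[1])<.03
    m=am&near&(Z>.03)&(Z<.1); P=C[m]
    if len(P): print(n,'amber',len(P),'lat',np.percentile(P[:,:2]@ex,[3,50,97])*1e3,'along',np.percentile(P[:,:2]@ey,[3,97])*1e3,'z',np.percentile(P[:,2],[2,98])*1e3)
    m=(Z>.076)&(Z<.086)&(np.hypot(C[...,0]-.5575,C[...,1]+.407)<.09)&(h[...,1]<60)
    Q=C[m]; a=Q[:,:2]@ey*1e3; l=Q[:,:2]@ex*1e3
    for s in(1,-1):
        g=(a-112)*s>38
        if g.sum()>60: print(n,'head',s,g.sum(),'lat',np.percentile(l[g],[2,98]),'mid',np.percentile(l[g],[2,98]).mean())
    print((e*1e3).round(1),'lat',e[:2]@ex*1e3,'along',e[:2]@ey*1e3)
    if n=='side': cv2.imwrite('pics/s4.png',cv2.resize(im[130:340,230:440],(600,600))[...,::-1])
E
```

```text
t: 14.12
eef_pos: [0.5587, -0.4078, 0.0538]
tool_rot: [-0.001, 0.925, 0.38, -0.0]
contact_force: [-0.3, -0.2, -0.3]
gripper_width: 0.163
grasp_force: 31.1
t: 14.5
eef_pos: [0.5596, -0.4084, 0.0561]
tool_rot: [0.001, 0.925, 0.38, 0.0]
contact_force: [-0.7, 0.2, -0.7]
gripper_width: 0.164
grasp_force: 31.1
wrist amber 1609 lat [679.43475971 683.47668795 687.46865042] along [101.78937048 124.91591154] z [46.54678669 88.8719031 ]
wrist head 1 6932 lat [661.7808542 702.8382143] mid 682.309534249714
wrist head -1 82 lat [673.7836458  693.58462821] mid 683.6841370051579
[ 559.6 -408.4   56. ] lat 683.4409449919501 along 112.66886712561339
top head 1 257 lat [660.06413732 701.272227  ] mid 680.6681821620009
[ 559.5 -408.3   55.9] lat 683.3181343749143 along 112.65864339913531
side amber 123 lat [680.81261347 684.08475398 687.7196558 ] along [ 98.38399065 118.93059433] z [44.81987734 88.12099887]
side head 1 87 lat [667.28826068 702.34430344] mid 684.816282059731
side head -1 444 lat [663.88502119 704.65267398] mid 684.2688475885943
[ 559.4 -408.3   55.8] lat 683.2281524331271 along 112.61677719206081
```

View pics/s4.png

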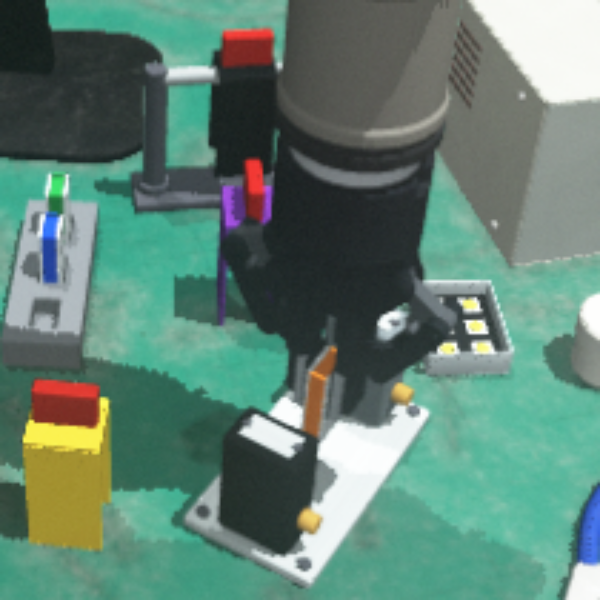

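The side crop shows the amber cell held at (318,395) between the black and grey heads, with the guard still on the bar at (245,110). Lateral error is about 1 mm, so I'm trimming it, letting things settle and handing in.

```bash
python3 -m creep '[[-1,-0.8,0.8,-2,0,0,0],[-1,0,0,0,0,0,0],[-1,0,0,0,0,0,0],[-1,0,0,0,0,0,0],[-1,0,0,0,0,0,0]]'; python3 -m creep '[[-1,0,0,0,0,0,0],[-1,0,0,0,0,0,0],[-1,0,0,0,0,0,0],[-1,0,0,0,0,0,0]]'
python3 - <<'E'
from w import *
wrist(); print(hand_in())
E
```

```text
t: 15.28
eef_pos: [0.5584, -0.4074, 0.0533]
tool_rot: [0.0, 0.925, 0.38, 0.0]
contact_force: [0.2, -0.1, -0.4]
gripper_width: 0.162
grasp_force: 31.1
t: 15.78
eef_pos: [0.5584, -0.4073, 0.0533]
tool_rot: [0.0, 0.925, 0.38, 0.0]
contact_force: [0.0, 0.9, -0.6]
gripper_width: 0.162
grasp_force: 31.1
tcp [ 558.4 -407.3   53.3] tool y ang -45.32 tilt [ 1.e-04 -0.e+00 -1.e+00]
the job is handed in; nothing more can be done
None
```

I handed the job in at about 15.8 s: the guard hangs released near the middle of the bar, and the amber cell is held by its frosted faces in the light path, about 1 mm off the beam sideways by my measurements; the hand-in gave no verdict.

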